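# Lower the ratchet magnifier over the seed dish

### The job

Bring the bench magnifier down over the seed dish with the fingertips: press the green pad to free the ratchet pawl, push the boom fully down (the yellow plate is the place to push), then press the red pad so that the pawl locks in the teeth again. Nothing needs gripping: do not raise the boom, do not touch the lens, and leave the loose things on the table where they are.

Things in the scene. Friction and masses are not known exactly. Their poses are not given: they have to be found in the camera images.
- magnifier: Bench magnifier bolted to the table: white foot 165 x 120 x 14 mm (x -125 to +40) with cheeks, 58 mm wide over all, 139 mm high at x = 0 and 172 mm high at x -47 to -109 mm. Origin on the table straight below the boom's hinge (axis along y, 120 mm up). +x: the way the boom reaches; +z up.
- boom (a joint): Boom (arm with lens and toothed disc), rad: 0 = level, fully down on its stop; grows as it rises; starts 0.32 to 0.56. White bar 18 mm wide, 16 mm high. Stiff hinge: stays where left; with the pawl free it takes 5 to 6 N down on the yellow plate. With the pawl in the teeth it sinks at most to the next tooth (about 0.48 or 0.23) and then stands firm.
- pawl (a joint): Rocker pawl, rad: 0 = nose in a tooth gap (locked), up to 0.15 = nose on a tooth, 0.4 = free. Over-centre spring: past 0.22 it snaps to the other side and stays. Hinge along magnifier y, at x -58, z 162 mm. Its see-saw has a green pad on the boom's side, a red one on the far side. With the boom within 0.08 of fully down the nose goes right in.
- free_pad (a point): Centre of the top of the GREEN pad of the rocker (28 mm along magnifier x, 42 mm along y), 183 to 190 mm above the table while locked. Pressing it straight down about 9 mm (4 N at first, then less) snaps the pawl free; it then lies 13 mm lower. Moves with the pawl; z = pad's normal, about vertical.
- lock_pad (a point): Centre of the top face of the RED pad (same size) at the other end of the rocker, 64 mm from the green one, away from the boom. It stands 13 mm higher when the pawl is free than when it is locked; pressing it down by about 9 mm (4 N at first) snaps the pawl back into the teeth.
- push_plate (a point): Centre of the top face of the YELLOW finger plate on the boom (45 mm along the boom, 42 mm across), 125 mm from the hinge and 12 mm above the boom's centre line. Moves with the boom: with the boom fully down it is 132 mm above the table and 125 mm from the magnifier's origin. x along the boom, z the plate's normal.
- lens (a point): Round lens in a black rim at the end of the boom, 104 mm over the rim, 12 mm thick; this point is its centre, 224 mm from the hinge on the boom's centre line. The rim begins 25 mm beyond the yellow plate. Not to be touched.
- seed_dish: Loose flat round dish with seeds under the lens, 90 mm diameter, 14 mm high; origin under its centre.
- tube_rack: Loose blue rack, 60 x 150 mm (x, y) with two capped tubes, 112 mm high; origin under its centre.
- flask: Loose greenish conical flask, 72 mm diameter at the foot, 118 mm high; origin under its centre.
- brush: Loose paint brush lying along its x, from x = -95 to +115 mm, 12 mm wide, 8 mm high.
- scoop: Loose orange plastic scoop lying along its x, from x = -85 to +78 mm, 20 mm wide, 9 mm high.
- paint_box: Loose white paint box with eight colours, 130 x 240 x 17 mm (x, y, z); origin under its centre.
- water_cup: Loose white cup, 72 mm diameter, 85 mm high; origin under its centre.

How it is judged:
On the way, in this order (a step that is already met when the one before it is completed fails the run):
1. the pawl is pressed free while the boom is still up (value of joint pawl above 0.32 rad and value of joint boom above 0.12 rad), for 0.1 s.
2. the boom is pushed fully down with the pawl free (value of joint boom below 0.05 rad and value of joint pawl above 0.3 rad), for 0.1 s.
3. the pawl is pressed back into the teeth (value of joint pawl below 0.06 rad), for 0.1 s.
At the end, for the whole second after the job is handed in: The boom is within 0.05 rad of its lower stop, the pawl is within 0.06 rad of fully in the teeth, and the loose things are within 25 mm of where they stood (value of joint boom below 0.05 rad and value of joint pawl below 0.06 rad and distance of each of seed_dish, tube_rack, flask, brush, scoop, paint_box, water_cup from where it was at the start of the episode below 0.025 m); the robot touches nothing.
It fails at once if the boom is raised (value of joint boom above 0.64 rad or (value of joint boom above 0.1 rad and velocity of joint boom above 0.8 rad/s)).
It fails at once if the lens is touched (contact force between boom_c9 and anything else above 0.5 N).
It fails at once if a thing on the table is lifted or pushed away by more than 25 mm (distance of any of seed_dish, tube_rack, flask, brush, scoop, paint_box, water_cup from where it was at the start of the episode above 0.025 m).
It also fails if it takes over 51 s, if anything falls off the work surface, if the arm or the gripper's body presses on something with over 40 N, if the wrist force passes 120 N, or if a joint passes its speed limit or range.

### The arm

A 6-joint arm with a two-finger parallel gripper is mounted at the origin on the work surface. World frame = base frame: x ahead of the robot, y to its left, z up, the work surface at z = 0. Lengths are in m, angles in rad, forces in N, time in s.
With the tool pointing down it reaches from about 0.35 to 0.975 m from the base axis. Payload 4.9 kg.
Tool frame: the origin (TCP) lies on the mounting face of the last link; the fingertips stand 173 mm ahead of it and the grasp point (between the pads) lies 155 mm ahead of it; z points along the fingers, y is the line along which they close (so a half turn about z gives the same grasp; the last joint's range is limited). The gripper opens to 85 mm and grips with 20 to 120 N. Pads are 22 mm wide; open, the fingers measure 114 mm over their backs; the gripper's body (76 mm by 85 mm) begins 54 mm behind the grasp point. The pads swing forward as they close: fully open they stand 13 mm farther back than shut.
Start: joints at [1.05, 0.053, 1.613, -0, 1.476, -0.119], TCP at [0.244, 0.575, 0.405] pointing down, gripper open.
Joint ranges: [-3.01, 3.01], [-1.01, 2.22], [0.06, 2.58], [-1.02, 4.17], [0.09, 2.62], [-3.14, 3.14]. Speed limits (rad/s): [2.57, 2.57, 3.14, 3.14, 3.14, 3.14].

### API

Orientations are given as a rotation vector (axis times angle).
In Python, from station import monitor, eyes, finish_job gives the robot as it stands. The module is installed in compiled form; this text tells all that it offers.
- The arm moves only by the tool step_arm, never from a script. Its argument "commands" is a list of rows, each a list of 3 entries, a list of its own where there are three numbers: the opening in per cent of the stroke, from 0 (shut) to 100 (fully open), then the shift along the tool's x, y, z in mm, then the turn about the tool's z in degrees. In form: [[hand, [x, y, z], yaw], ...]. A call has 1 to 12 rows; each row is the pose to reach, as a shift and turn from the pose commanded when the call began, along the tool's axes at that moment; what a row does not reach only later rows make up. A row lasts 1/8 s, in which the tool goes at most 62.5 mm and 10.7 degrees, less where a joint would pass 70% of its speed; a pose out of reach is approached as far as the arm can. A call with a gripper value outside its range is refused whole. The fingers move at their own pace and stop on an object; "squeeze" is the grip in N (left out, the last holds). Time passes only in rows, so rows that repeat a pose let the fingers close. It gives the time, the measured TCP pose, the force, the opening and the grip force at its end, in the units of the state.
- monitor.get_obs(): the state, without advancing time (a new reading comes with each control period).
- eyes.get_image(name): name is "side" or "top"; returns the picture (400x640x3 uint8, red, green, blue); there is no depth.
- eyes.camera_info(name): a dict with "camera_matrix" (3x3 intrinsics, pixels), "extrinsics" (4x4, takes a point from camera to world coordinates). Camera axes: x right, y down, z forward; pixel columns grow to the right and rows downward; lengths in m; the calibration is good to about 2 mm. A picture is of the moment at which its call begins. camera_info takes no time and is no camera call.
- finish_job(): hands the job in; it is judged then, once.
The state is a dict: "t": time; "q": joint angles; "dq": joint speeds; "effort": joint torques, N m; "tool_pos": TCP position; "tool_rot": TCP orientation; "contact_force": force on the tool from outside, world axes, zero at the start; "wrist_torque": the same for the moment, N m; "opening": finger opening in m; "grip_force": force on a finger pad.
Only numpy, scipy, OpenCV 4.12 (cv2) and the standard library are available. Lean on these libraries where they do the work, as an engineer would, in place of code of your own. Each camera call takes 0.05 s, during which the arm holds its last target. There are 200 camera calls.

## Working session

There is one attempt and no reset: what is moved stays moved. The work goes in short steps, Python scripts to look and compute and a tool call to move; the robot and the scene stay as the last step left them, time stands still between calls to the robot, and variables do not carry over. Pictures are saved under pics/ and viewed, at most 10 in all, crops included, and the job is handed in when it is done.

Besides the shell and the picture viewer there is one more tool, called after ">>>" as name(argument=value, ...) on one line, values as JSON. step_arm: Moves the arm, as the interface text tells. Its arguments: {"type":"object","properties":{"commands":{"type":"array"},"squeeze":{"type":"number"}},"required":["commands"]}

```bash
mkdir -p pics; python3 - <<'E'
from station import monitor, eyes
import cv2,numpy as np
o=monitor.get_obs();print(o['t'],o['tool_pos'],o['tool_rot'],o['opening'])
for n in('top','side'):
    im=eyes.get_image(n);cv2.imwrite(f'pics/{n}0.png',im[:,:,::-1])
    c=eyes.camera_info(n);print(n,np.round(c['camera_matrix'],1).tolist(),np.round(c['extrinsics'],3).tolist())
E
```

```text
0.0 [0.24429259 0.57498501 0.4034312 ] [-0.62681597 -3.07777675  0.00311349] 0.08559727467642499
top [[366.1, 0.0, 316.2], [0.0, 366.1, 202.3], [0.0, 0.0, 1.0]] [[-0.02, -0.997, 0.07, 0.543], [-1.0, 0.021, 0.02, -0.004], [-0.021, -0.07, -0.997, 1.127], [0.0, 0.0, 0.0, 1.0]]
side [[454.1, 0.0, 324.9], [0.0, 454.1, 195.8], [0.0, 0.0, 1.0]] [[0.751, -0.499, 0.432, 0.009], [-0.66, -0.568, 0.492, -0.637], [-0.0, -0.655, -0.756, 1.162], [0.0, 0.0, 0.0, 1.0]]
```

View pics/top0.png

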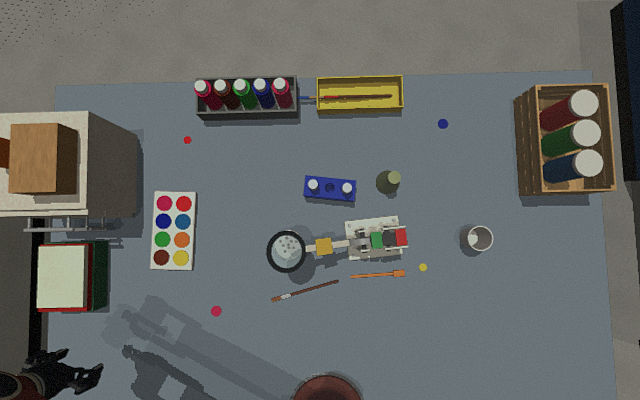

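View pics/side0.png

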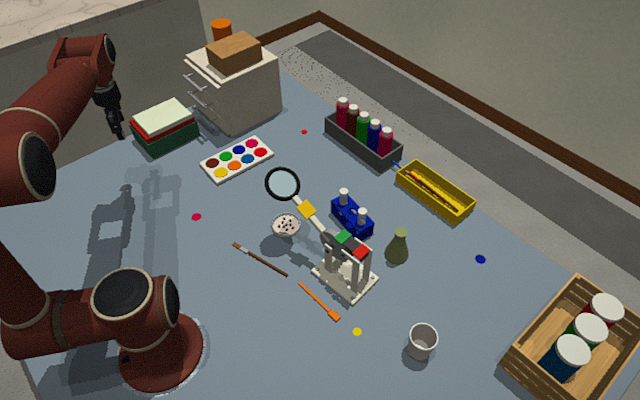

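The top view shows the green pad at about (377,240), red at (401,237) and yellow at (324,246). In the side view they are at (344,237), (361,251) and (307,209). The boom reaches toward +y.

```bash
cat > h.py <<'E'
from station import monitor, eyes
import cv2,numpy as np
from scipy.spatial.transform import Rotation as R
BOX={'top':(300,225,415,262),'side':(295,195,380,265)}
HUE={'green':(50,85),'yellow':(15,28),'red':(0,6)}
def blobs(n,name=None):
    im=eyes.get_image(n)
    if name: cv2.imwrite(f'pics/{name}.png',im[:,:,::-1])
    h=cv2.cvtColor(im,cv2.COLOR_RGB2HSV);x0,y0,x1,y1=BOX[n];out={}
    for c,(a,b) in HUE.items():
        m=cv2.inRange(h,(a,130,70),(b,255,255))
        if c=='red': m|=cv2.inRange(h,(174,130,70),(180,255,255))
        k=np.zeros_like(m);k[y0:y1,x0:x1]=m[y0:y1,x0:x1]
        N,l,s,ce=cv2.connectedComponentsWithStats(k)
        if N>1:
            i=1+s[1:,4].argmax();out[c]=(ce[i],s[i])
    return out
def ray(n,p):
    c=eyes.camera_info(n);d=np.linalg.inv(c['camera_matrix'])@[*p,1];E=np.array(c['extrinsics'])
    d=E[:3,:3]@d;return E[:3,3],d/np.linalg.norm(d)
def plane(n,p,z):
    o,d=ray(n,p);return o+d*(z-o[2])/d[2]
def tri(a,b):
    A=np.zeros((3,3));v=np.zeros(3)
    for o,d in(ray('top',a),ray('side',b)):
        P=np.eye(3)-np.outer(d,d);A+=P;v+=P@o
    return np.linalg.solve(A,v)
E
python3 - <<'E'
from h import *
a=blobs('top');b=blobs('side')
for c in HUE:
    print(c,a[c][0].round(1),a[c][1],b[c][0].round(1),b[c][1],tri(a[c][0],b[c][0]).round(4))
    if c!='yellow':print(plane('top',a[c][0],.187),plane('side',b[c][0],.187))
r=R.from_rotvec(monitor.get_obs()['tool_rot']).as_matrix();print(r.round(3))
E
```

```text
green [376.1 239.4] [371 232  11  16 114] [342.5 236.1] [334 229  18  15 145] [ 0.5111 -0.1362  0.1824]
[ 0.51144697 -0.13572434  0.187     ] [ 0.50858482 -0.13847918  0.187     ]
yellow [323.4 246. ] [315 238  18  18 252] [305.9 208.9] [297 200  19  19 214] [ 0.4969 -0.0013  0.1839]
red [400.5 236.9] [395 229  12  17 174] [360.4 251.3] [352 244  18  16 156] [ 0.5162 -0.1996  0.1768]
[ 0.51663564 -0.19769202  0.187     ] [ 0.5106869  -0.20401494  0.187     ]
[[-0.92   0.391 -0.001]
 [ 0.391  0.92  -0.001]
 [ 0.    -0.001 -1.   ]]
```

>>> step_arm(commands=[[0,[0,0,-60],0],[0,[-45,-47,-60],10],[0,[-90,-95,-60],20],[0,[-135,-142,-60],30],[0,[-180,-189,-60],40],[0,[-225,-237,-60],50],[0,[-270,-284,-60],60],[0,[-315,-331,-60],62],[0,[-360,-379,-60],62],[0,[-405,-426,-60],62],[0,[-450,-473,-60],62],[0,[-495,-521,-60],62]])

```text
t: 1.7
tool_pos: [0.4856, -0.0708, 0.4648]
tool_rot: [2.123, 2.315, 0.001]
contact_force: [0.5, -0.5, -0.2]
opening: -0.0001
grip_force: 0.0
```

```bash
python3 - <<'E'
from h import *
o=monitor.get_obs();r=R.from_rotvec(o['tool_rot']).as_matrix();print(o['t'],o['tool_pos'],r.round(3).tolist(),o['opening'],o['contact_force'])
print(r.T@(np.array([.5105,-.137,.388])-o['tool_pos'])*1000)
E
```

```text
1.7 [ 0.48559766 -0.07078653  0.46475446] [[-0.086, 0.996, 0.001], [0.996, 0.086, 0.0], [0.0, 0.001, -1.0]] -6.0001912915194534e-05 [ 0.49523486 -0.46899665 -0.17258342]
[-68.12246679  19.03859442  76.76235143]
```

>>> step_arm(commands=[[0,[-30,7,30],0],[0,[-50,15,50],0],[0,[-50,15,50],0],[0,[-50,15,50],0]])

```text
t: 2.2
tool_pos: [0.5047, -0.1167, 0.4154]
tool_rot: [2.122, 2.316, 0.001]
contact_force: [0.6, 0.1, -0.7]
opening: -0.0
grip_force: 0.0
```

```bash
python3 - <<'E'
from h import *
o=monitor.get_obs();r=R.from_rotvec(o['tool_rot']).as_matrix();print(o['t'],o['tool_pos'],o['contact_force'])
print(r.T@(np.array([.5105,-.137,.388])-o['tool_pos'])*1000)
s=eyes.get_image('side')[150:300,240:440];cv2.imwrite('pics/s1.png',cv2.resize(s,None,fx=4,fy=4,interpolation=cv2.INTER_CUBIC)[:,:,::-1])
E
```

```text
2.2 [ 0.50468653 -0.11672     0.41542479] [ 0.57421954  0.14421241 -0.69513718]
[-20.70986715   4.00743683  27.42691749]
```

View pics/s1.png

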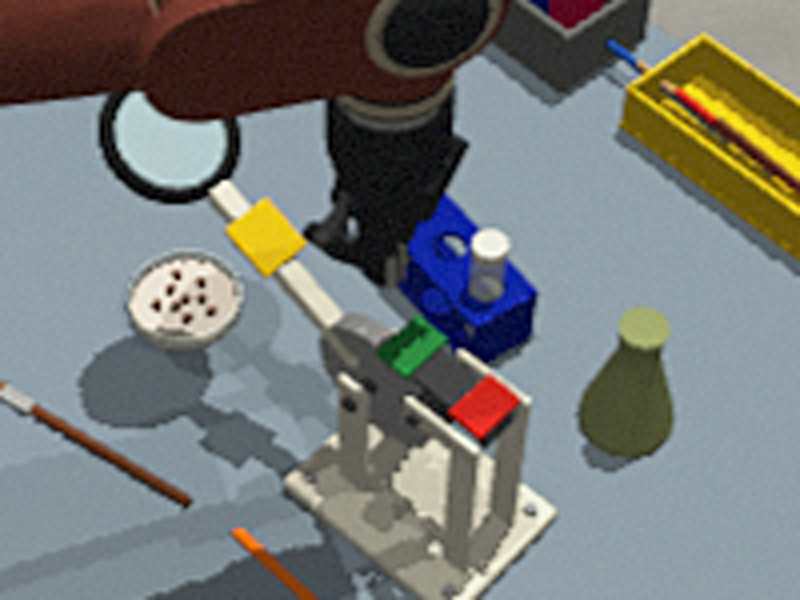

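The close view shows the shut fingertips above and just short of the green pad (crop tip (385,283), pad (412,345)), with nothing in the way. Next I move over the pad and press.

>>> step_arm(commands=[[0,[-20,4,20],0],[0,[-20,4,45],0],[0,[-20,4,50],0],[0,[-20,4,54],0],[0,[-20,4,58],0],[0,[-20,4,58],0]])

```text
t: 3.0
tool_pos: [0.5107, -0.1366, 0.3576]
tool_rot: [2.122, 2.315, 0.001]
contact_force: [0.6, 1.1, 0.7]
opening: 0.0004
grip_force: 0.6
```

>>> step_arm(commands=[[0,[0,0,3],0],[0,[0,0,6],0],[0,[0,0,8],0],[0,[0,0,8],0]])

```text
t: 3.5
tool_pos: [0.5108, -0.1369, 0.3518]
tool_rot: [2.122, 2.315, 0.0]
contact_force: [-5.1, 2.2, 13.4]
opening: -0.0001
grip_force: 6.8
```

```bash
python3 - <<'E'
from h import *
a=blobs('top');b=blobs('side')
print({c:(v[0].round(1),v[1]) for c,v in a.items()},{c:(v[0].round(1),v[1]) for c,v in b.items()})
s=eyes.get_image('side')[180:280,290:390];t=eyes.get_image('top')[190:290,320:420]
cv2.imwrite('pics/s2.png',cv2.resize(np.hstack([s,t]),None,fx=4,fy=4,interpolation=cv2.INTER_CUBIC)[:,:,::-1])
E
```

```text
{'yellow': (array([323.5, 246.1]), array([315, 238,  18,  18, 250], dtype=int32)), 'red': (array([407.4, 240.9]), array([405, 238,   6,   6,  13], dtype=int32))} {'green': (array([336.9, 240.8]), array([333, 238,  10,   7,  19], dtype=int32)), 'yellow': (array([306. , 208.9]), array([297, 199,  19,  20, 211], dtype=int32)), 'red': (array([358.9, 248.1]), array([350, 241,  18,  15, 155], dtype=int32))}
```

View pics/s2.png

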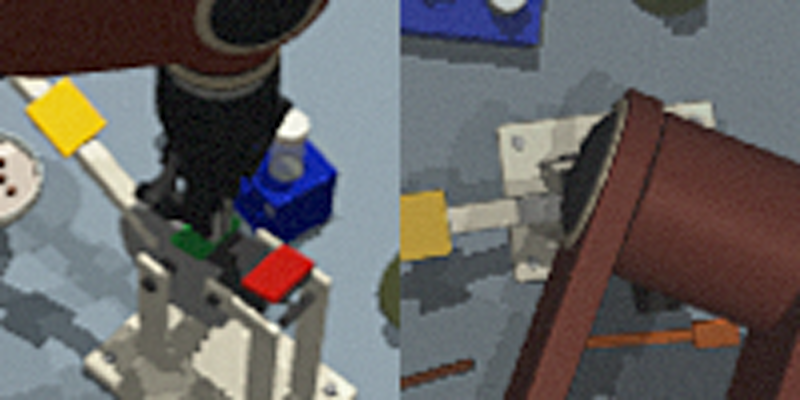

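In this crop the fingertips are on the green pad, and the red pad has moved up in the side view, from row 251.3 to 248.1. That fits a snap to free. I'll lift off and check that it stays.

>>> step_arm(commands=[[0,[0,0,-15],0],[0,[0,0,-40],0],[0,[20,0,-60],0],[0,[60,0,-60],0],[0,[100,0,-60],0],[0,[100,0,-60],0],[0,[100,0,-60],0]])

```text
t: 4.58
tool_pos: [0.5016, -0.0367, 0.4089]
tool_rot: [2.122, 2.316, -0.0]
contact_force: [0.1, -0.4, -0.3]
opening: -0.0
grip_force: 0.0
```

```bash
python3 - <<'E'
from h import *
b=blobs('side');print({c:(v[0].round(1),v[1]) for c,v in b.items()})
o=monitor.get_obs();r=R.from_rotvec(o['tool_rot']).as_matrix();print(o['t'],o['tool_pos'],o['contact_force'])
print(r.T@(np.array([.4969,-.0013,.184+.173])-o['tool_pos'])*1000)
E
```

```text
{'green': (array([341. , 237.4]), array([332, 231,  18,  14, 127], dtype=int32)), 'yellow': (array([306. , 208.8]), array([297, 200,  19,  19, 213], dtype=int32)), 'red': (array([358.9, 248.1]), array([350, 241,  18,  15, 155], dtype=int32))}
4.625 [ 0.50172793 -0.03717282  0.4088066 ] [ 0.64135317 -0.58033801  0.52565912]
[36.17411645 -1.69768052 51.7942433 ]
```

The pawl stayed free, because red is still raised. Now I push the plate down, following its arc.

>>> step_arm(commands=[[0,[32,-2,10],0],[0,[32,-2,35],0],[0,[33,-2,45],0],[0,[34,-2,50],0],[0,[35,-2,55],0],[0,[37,-2,60],0],[0,[39,-2,65],0],[0,[41,-2,70],0],[0,[43,-2,75],0],[0,[44,-2,80],0],[0,[45,-2,85],0],[0,[45,-2,85],0]])

```text
t: 6.12
tool_pos: [0.4966, 0.0072, 0.3252]
tool_rot: [2.123, 2.314, 0.003]
contact_force: [0.3, 1.8, 3.2]
opening: 0.0003
grip_force: 1.6
```

>>> step_arm(commands=[[0,[1,0,4],0],[0,[1,0,8],0],[0,[2,0,12],0],[0,[2,0,15],0],[0,[2,0,18],0],[0,[2,0,18],0]])

```text
t: 6.88
tool_pos: [0.4963, 0.0094, 0.3068]
tool_rot: [2.122, 2.314, 0.003]
contact_force: [0.5, 2.7, 4.5]
opening: 0.0002
grip_force: 2.3
```

```bash
python3 - <<'E'
from h import *
b=blobs('side','s3');print({c:(v[0].round(1),v[1]) for c,v in b.items()})
o=monitor.get_obs();print(o['t'],o['tool_pos'],o['contact_force'])
s=cv2.imread('pics/s3.png')[150:300,240:440];cv2.imwrite('pics/s3c.png',cv2.resize(s,None,fx=4,fy=4))
E
```

```text
{'green': (array([341. , 237.4]), array([333, 231,  17,  14, 126], dtype=int32)), 'yellow': (array([302.6, 220. ]), array([295, 215,  18,  11,  89], dtype=int32)), 'red': (array([358.9, 248. ]), array([350, 241,  18,  15, 155], dtype=int32))}
6.925 [0.49627694 0.00940295 0.30683072] [0.97160699 2.21929576 5.48947785]
```

View pics/s3c.png

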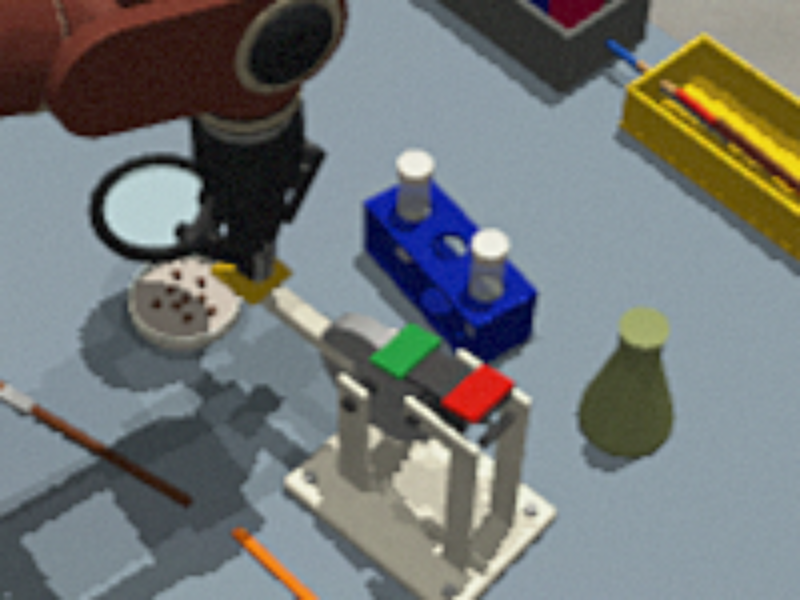

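The boom is almost down, with the plate under the tips at (260,280), the lens clear and the dish in place. The force is still only hinge friction, so I push on to the stop.

>>> step_arm(commands=[[0,[0,0,2],0],[0,[0,0,4],0],[0,[0,0,4],0],[0,[0,0,4],0]])

```text
t: 7.42
tool_pos: [0.4965, 0.0096, 0.3053]
tool_rot: [2.122, 2.315, 0.003]
contact_force: [-5.8, 4.5, 16.5]
opening: 0.0002
grip_force: 8.5
```

The force rose to 16 N, so the boom is on its stop. I lift off and go above the red pad.

>>> step_arm(commands=[[0,[0,0,-20],0],[0,[0,0,-60],0],[0,[0,0,-105],0],[0,[-50,0,-105],0],[0,[-100,0,-105],0],[0,[-150,0,-105],0],[0,[-195,1,-105],0],[0,[-210,2,-105],0],[0,[-210,2,-105],0],[0,[-210,2,-105],0]])

```text
t: 8.68
tool_pos: [0.5158, -0.1985, 0.4064]
tool_rot: [-2.121, -2.316, 0.0]
contact_force: [0.7, -0.4, -0.2]
opening: -0.0005
grip_force: 0.0
```

```bash
python3 - <<'E'
from h import *
b=blobs('side');print({c:(v[0].round(1),v[1]) for c,v in b.items()})
o=monitor.get_obs();r=R.from_rotvec(o['tool_rot']).as_matrix();print(o['t'],o['tool_pos'],o['contact_force'])
print(r.T@(np.array([.5163,-.2002,.2+.173])-o['tool_pos'])*1000, plane('side',b['yellow'][0],.132))
E
```

```text
{'green': (array([341.1, 237.3]), array([333, 231,  17,  14, 127], dtype=int32)), 'yellow': (array([302.7, 217.8]), array([295, 210,  18,  16, 169], dtype=int32)), 'red': (array([358.8, 248.1]), array([350, 241,  18,  15, 149], dtype=int32))}
8.725 [ 0.51588104 -0.19833584  0.4065473 ] [ 0.12627444 -0.46507444  0.73462562]
[-1.90396516  0.26357287 33.54664699] [0.49464881 0.01285345 0.132     ]
```

>>> step_arm(commands=[[0,[-2,0,15],0],[0,[-2,0,28],0],[0,[-2,0,32],0],[0,[-2,0,36],0],[0,[-2,0,40],0],[0,[-2,0,43],0],[0,[-2,0,46],0],[0,[-2,0,46],0]])

```text
t: 9.72
tool_pos: [0.5162, -0.2016, 0.361]
tool_rot: [2.123, 2.315, 0.001]
contact_force: [0.0, -0.2, 2.2]
opening: 0.0001
grip_force: 0.8
```

>>> step_arm(commands=[[0,[0,0,3],0],[0,[0,0,6],0],[0,[0,0,9],0],[0,[0,0,9],0]])

```text
t: 10.22
tool_pos: [0.5161, -0.2013, 0.3515]
tool_rot: [-2.122, -2.315, -0.0]
contact_force: [-0.5, 0.4, 1.2]
opening: 0.0
grip_force: 0.6
```

>>> step_arm(commands=[[0,[0,0,2],0],[0,[0,0,4],0],[0,[0,0,4],0]])

```text
t: 10.6
tool_pos: [0.5162, -0.2014, 0.351]
tool_rot: [-2.122, -2.316, -0.001]
contact_force: [-6.3, 4.4, 15.4]
opening: 0.0003
grip_force: 7.0
```

```bash
python3 - <<'E'
from h import *
b=blobs('side');print({c:(v[0].round(1),v[1]) for c,v in b.items()})
E
```

```text
{'green': (array([342.9, 235.9]), array([335, 228,  16,  16, 139], dtype=int32)), 'yellow': (array([302.7, 217.8]), array([295, 210,  18,  16, 169], dtype=int32)), 'red': (array([360.7, 254.5]), array([353, 249,  17,  12,  83], dtype=int32))}
```

The pawl is on its stop and the green pad is back at its original locked height. I retract and make a final check.

>>> step_arm(commands=[[0,[0,0,-20],0],[0,[0,0,-60],0],[0,[0,0,-110],0],[0,[0,0,-150],0],[0,[-50,0,-150],0],[0,[-100,0,-150],0],[0,[-100,0,-150],0],[0,[-100,0,-150],0]])

```text
t: 11.65
tool_pos: [0.5247, -0.3009, 0.4974]
tool_rot: [-2.123, -2.315, -0.001]
contact_force: [0.6, 0.9, -0.1]
opening: -0.0003
grip_force: 0.0
```

```bash
python3 - <<'E'
from h import *
b=blobs('side','s4');print({c:v[0].round(1) for c,v in b.items()})
o=monitor.get_obs();print(o['t'],o['tool_pos'],o['contact_force'])
E
```

```text
{'green': array([343.3, 236.1]), 'yellow': array([302.7, 217.8]), 'red': array([360.9, 252.5])}
11.7 [ 0.52477227 -0.30043658  0.49768829] [-0.37568412 -0.2211116  -0.32049897]
```

View pics/s4.png

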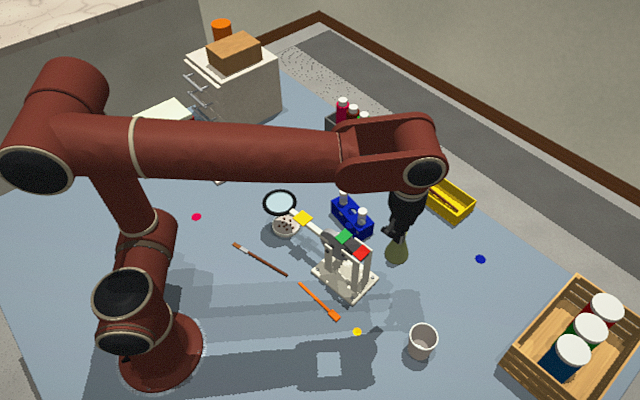

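The final view shows the lens down over the dish, yellow at (303,218), the pads in the locked attitude (red at (361,252)), the loose things in place and the gripper clear.

```bash
python3 -c "
from station import finish_job;print(finish_job())"
```

```text
the job is handed in; nothing more can be done
None
```

I freed the pawl, pushed the boom down to its stop, locked the pawl again and handed the job in; the final picture showed the boom down and the loose things in place, but no verdict came back.

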